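# Clamp a shoe heel in the gluing jig with the eccentric cam

### The arm

A 6-joint arm with a two-finger parallel gripper is mounted at the origin on the work surface. World frame = base frame: x ahead of the robot, y to its left, z up, the work surface at z = 0. Lengths are in m, angles in rad, forces in N, time in s.
With the tool pointing down it reaches from about 0.3 to 0.775 m from the base axis. Payload 14.6 kg.
Tool frame: the origin (TCP) lies at the centre of the arm's flange, where the gripper is bolted on; the fingertips stand 199 mm ahead of it and the grasp point (between the pads) lies 180 mm ahead of it; z points along the fingers, y is the line along which they close (so a half turn about z gives the same grasp; the last joint's range is limited). The gripper opens to 94 mm and grips with 3 to 60 N. Pads are 16 mm wide; open, the fingers measure 119 mm over their backs; the gripper's body (75 mm by 177 mm) begins 78 mm behind the grasp point.
Start: joints at [-0.067, 0.3, 1.521, -0, 1.321, -0.067], TCP at [0.55, -0, 0.405] pointing down, gripper open.
Joint ranges: [-3.03, 3.03], [-0.79, 2.21], [0.23, 2.52], [-1.04, 4.18], [0, 3.07], [-2.55, 2.55]. Speed limits (rad/s): [2.22, 2.22, 2.57, 3.14, 3.14, 3.14].

### API

Orientations are given as [roll, pitch, yaw] about the fixed x, y, z axes, in that order (R = Rz(yaw) Ry(pitch) Rx(roll)).
In Python, from station import ctrl gives the robot as it stands. The module is installed in compiled form; this text tells all that it offers.
- The arm moves only by the tool servo_tool, never from a script. Its argument "motion" is a list of rows, each a list of 5 numbers: the closure, from 0 (fully open) to 1 (shut), then the shift along the world's x, y, z in cm, then the turn about the world's z in degrees. A call has 1 to 20 rows; each row is the pose to reach, as a shift and turn from the pose commanded when the call began; what a row does not reach only later rows make up. A row lasts 1/8 s, in which the tool goes at most 62.5 mm and 10.7 degrees, less where a joint would pass 70% of its speed; a pose out of reach is approached as far as the arm can. A call with a gripper value outside its range is refused whole. The fingers move at their own pace and stop on an object; "squeeze" is the grip in N (left out, the last holds). Time passes only in rows, so rows that repeat a pose let the fingers close. It gives the time, the measured TCP pose, the force, the opening and the grip force at its end, in the units of the state.
- ctrl.get_obs(): the state, without advancing time (a new reading comes with each control period).
- ctrl.camera(name): name is "scene" or "side" or "wrist"; returns a dict with "image" (420x560x3 uint8, red, green, blue), "fx", "fy", "cx", "cy" (pixels), "camera_from_world" (4x4, takes a point from world to camera coordinates); the wrist camera has in their place "hand_eye" (4x4, takes a point from camera to tool coordinates, whose origin is the TCP and whose axes are the flange's). Camera axes: x right, y up, looking along -z (the intrinsics and any distortion apply to the point x, -y, -z); pixel columns grow to the right and rows downward; lengths in m; the calibration is good to about 2 mm. A picture is of the moment at which its call begins: read the wrist's pose just before it. There is no depth.
- ctrl.hand_in(): hands the job in; it is judged then, once.
The state is a dict: "time_s": time; "qpos": joint angles; "joint_vel": joint speeds; "tau": joint torques, N m; "ee_pos": TCP position; "eef_rot": TCP orientation; "force": force on the tool from outside, world axes, zero at the start; "moment": the same for the moment, N m; "grip_width": finger opening in m; "grip_force": force on a finger pad.
Only numpy, scipy, OpenCV 4.12 (cv2) and the standard library are available. Lean on these libraries where they do the work, as an engineer would, in place of code of your own. Each camera call takes 0.05 s, during which the arm holds its last target. There are 200 camera calls.

### The job

Stand the D-shaped heel block on the plywood jig between the fence's sprung pad and the eccentric cam, tread side down as it lies, with its flat face pushed gently home against the low end stop. Then turn the cam knob clockwise until its lobe bears on the heel and clamps it squarely against the pad with a pressure of about 15 N (never more than 25 N, or the heel is marked), and let go, leaving it clamped. Leave the sole, the jar and the brush where they are.

Things in the scene. Friction and masses are not known exactly. Their poses are not given: they have to be found in the camera images.
- heel: Loose D-shaped heel block, beige, 6 mm black rubber tread below, 0.12 kg: 62 mm long (x), 56 wide (y), 42 high. Origin: centre of underside. Flat face at x = -31 mm; sides (y = +-28) straight from x = -31 to +3, then a half circle of radius 28 ends at x = +31. It starts upright on the bench, heading within 52 degrees of the jig's; grip it along its length.
- jig: Fixed plywood plate 180 x 170 x 12 mm; origin: centre of its underside. End stop on its -x side, cam on +y, and on -y a fence, 24 mm high, with a steel pad 100 mm long (x), 22 mm high. The pad's free face is at y = -45 mm, up to 2.5 mm either way as bolted for the job; sprung, it gives 1 mm per 12 N to -y. A heel that is home has its axes as the jig's, its origin 31 mm in +x of the stop's face.
- stop: Fixed aluminium end stop on the jig, 16 mm (x) x 36 mm (y), only 10 mm high: fingers holding the heel higher up pass over it. Origin: middle of the lower edge of its +x face, which the heel's flat face meets; axes as the jig's; at x = -45, y = -17, z = 12 mm in the jig frame.
- cam: Eccentric steel disc, radius 24 mm, centre 12 mm off an upright pivot, 6 to 22 mm above the jig's face, with a bar knob on top. Origin: on the pivot at the jig's face, x = -33, y = 38 mm in the jig frame; x points to the lobe. The lobe starts 30 to 47 degrees left of the jig's +x (6 to 14 mm of play for the heel); turned clockwise it meets a heel on the pad 0 to 30 degrees right of it.
- knob (a point): Middle of the cam's black bar knob, 56 mm long (its x, the lobe direction), 14 mm thick, 28 mm high, on the pivot axis 58 mm above the jig's face. Free, it turns against 0.3 Nm of friction and stays where left; once the lobe bears, the pressure rises by some 2 N a degree and the torque by some 0.3 Nm per 10 N. The rub carries the heel to the stop.
- sole: Loose orange rubber sole unit 270 x 95 x 20 mm lying on the bench, a bystander. Origin at the centre of its underside.
- jar: Loose closed jar, 72 mm across, 85 mm high, a bystander. Origin at the centre of its underside.
- brush: Loose glue brush 190 mm long, a bystander. Origin at its underside, x along its length.
There are look-alikes about, which are no part of the job. Of the things that look like the heel, take the one that is farthest to the robot's right at the start.

How it is judged:
On the way, in this order (a step that is already met when the one before it is completed fails the run):
1. the heel stands on the jig between pad and cam, its flat face within 5 mm of the end stop, the cam not yet bearing on it (x of heel in the frame of stop between 0.028 and 0.036 m and z of heel in the frame of stop below 0.003 m and y of heel in the frame of stop between -0.007 and 0.018 m and angle between heel's own z axis and vertical below 0.08 rad and contact force between cam and heel below 4 N), for 0.2 s.
2. the cam bears on the heel with more than 8 N (contact force between cam and heel above 8 N), for 0.3 s.
At the end, for the whole second after the job is handed in: The heel stands upright on the jig, at rest, its flat face within 3.5 mm of the end stop, square to the jig within 0.06 rad, over against the fence's pad (its middle -8 to +6 mm from the stop's middle), and the cam bears on it with 8 to 25 N (contact force between cam and heel between 8 and 25 N and x of heel in the frame of stop between 0.028 and 0.0345 m and z of heel in the frame of stop below 0.003 m and y of heel in the frame of stop between -0.008 and 0.006 m and angle between the x axis of heel and the x axis of jig, either way round below 0.06 rad and angle between heel's own z axis and vertical below 0.06 rad and linear speed of heel below 0.01 m/s); the robot touches nothing.
It fails at once if the cam presses on the heel with more than 25 N (contact force between cam and heel above 25 N).
It fails at once if the heel is driven against the end stop with more than 30 N (contact force between heel and stop above 30 N).
It fails at once if the sole is shifted by more than 30 mm (distance of sole from where it was at the start of the episode above 0.03 m).
It fails at once if the jar is shifted by more than 30 mm (distance of jar from where it was at the start of the episode above 0.03 m).
It fails at once if the brush is shifted by more than 30 mm (distance of brush from where it was at the start of the episode above 0.03 m).
It also fails if it takes over 72 s, if anything falls off the work surface, if the arm or the gripper's body presses on something with over 40 N, if the wrist force passes 120 N, or if a joint passes its speed limit or range.

## Working session

There is one attempt and no reset: what is moved stays moved. The work goes in short steps, Python scripts to look and compute and a tool call to move; the robot and the scene stay as the last step left them, time stands still between calls to the robot, and variables do not carry over. Pictures are saved under pics/ and viewed, at most 12 in all, crops included, and the job is handed in when it is done.

Besides the shell and the picture viewer there is one more tool, called after "Request:" in YAML: its name, and indented under it one key for each argument. servo_tool: Moves the arm, as the interface text tells. Its arguments: {"type":"object","properties":{"motion":{"type":"array","items":{"type":"array","items":{"type":"number"}}},"squeeze":{"type":"number"}},"required":["motion"]}

```bash
mkdir -p pics; cat > h.py <<'E'
import numpy as np, cv2, pickle
from station import ctrl
from scipy.spatial.transform import Rotation as R
def grab(name,fn=None):
    o=ctrl.get_obs(); c=ctrl.camera(name)
    if name=="wrist":
        T=np.eye(4);T[:3,:3]=R.from_euler('xyz',o['eef_rot']).as_matrix();T[:3,3]=o['ee_pos']
        c['wfc']=T@np.array(c['hand_eye'])
    else: c['wfc']=np.linalg.inv(np.array(c['camera_from_world']))
    c['keys']=list(c.keys())
    if fn: cv2.imwrite('pics/'+fn+'.png',c['image'][:,:,::-1]); pickle.dump(c,open('pics/'+fn+'.pkl','wb'))
    return c
def load(fn): return pickle.load(open('pics/'+fn+'.pkl','rb'))
def ray(c,u,v):
    d=np.array([(u-c['cx'])/c['fx'],-(v-c['cy'])/c['fy'],-1.0])
    return c['wfc'][:3,3],c['wfc'][:3,:3]@d
def onz(c,u,v,z):
    p,d=ray(c,u,v); return p+d*(z-p[2])/d[2]
def proj(c,P):
    q=np.linalg.inv(c['wfc'])@np.append(P,1); return c['cx']+c['fx']*q[0]/-q[2], c['cy']-c['fy']*q[1]/-q[2]
E
python3 - <<'E'
from h import *
for n in ["scene","side","wrist"]:
    c=grab(n,n+"0"); print(n,c['keys'],c['wfc'].round(3).tolist(),c['fx'],c['cx'],c['cy'])
a=np.hstack([load(n+"0")['image'] for n in ["scene","side"]])
print(ctrl.get_obs())
E
```

```text
scene ['image', 'fx', 'fy', 'cx', 'cy', 'camera_from_world', 'wfc'] [[0.519, -0.562, 0.644, 1.481], [0.855, 0.347, -0.387, -0.558], [-0.006, 0.751, 0.66, 1.045], [0.0, 0.0, 0.0, 1.0]] 502.39569524536614 273.4482525636438 212.94717180337375
side ['image', 'fx', 'fy', 'cx', 'cy', 'camera_from_world', 'wfc'] [[-0.983, 0.138, -0.118, 0.418], [-0.182, -0.734, 0.655, 0.844], [0.004, 0.665, 0.747, 1.075], [0.0, 0.0, 0.0, 1.0]] 443.92586618892153 285.0604264927114 217.32762078470518
wrist ['image', 'fx', 'fy', 'cx', 'cy', 'hand_eye', 'wfc'] [[1.0, 0.001, 0.001, 0.55], [-0.001, 0.967, 0.256, 0.074], [-0.001, -0.256, 0.967, 0.383], [0.0, 0.0, 0.0, 1.0]] 323.4407163773821 283.42387672222793 213.0859544741074
{'time_s': 0.15, 'qpos': array([-6.65681485e-02,  3.00324100e-01,  1.52142785e+00,  2.39606050e-05,
        1.32066538e+00, -6.66390888e-02]), 'joint_vel': array([-0.00013143, -0.00104732, -0.00287081,  0.00101287, -0.000315  ,
       -0.00118916]), 'tau': array([-2.50185103e-04, -5.31960297e+01, -3.52822959e+01,  7.07691838e-02,
        2.35654798e-02, -3.66386917e-05]), 'ee_pos': array([5.49977014e-01, 1.77792967e-05, 4.04231713e-01]), 'eef_rot': array([-3.14077135e+00, -7.80736198e-05,  1.57086129e+00]), 'force': array([ 0.53190284,  0.11865993, -0.51141996]), 'moment': array([ 0.02570448, -0.01477574, -0.00354563]), 'grip_force': 0.0, 'grip_width': 0.09371787020441033}
```

View pictures.

View pics/scene0.png

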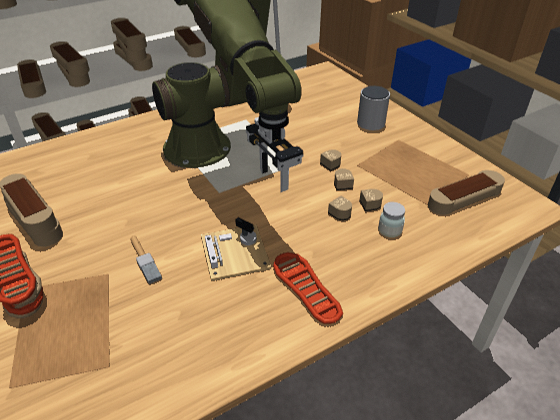

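View pics/side0.png

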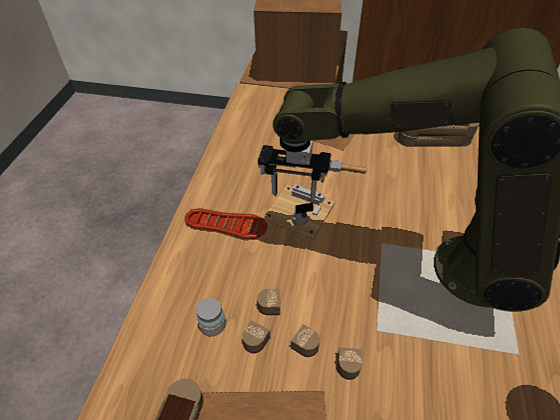

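View pics/wrist0.png

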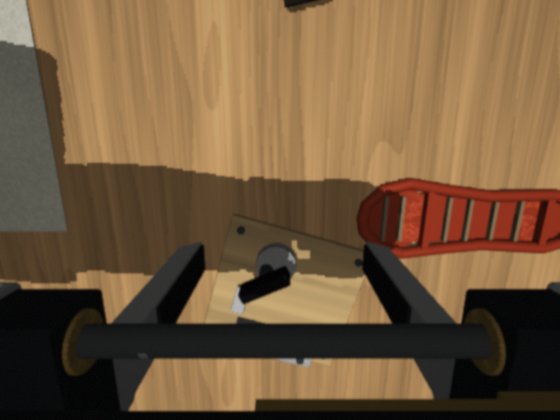

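```bash
python3 - <<'E'
from h import *
c=load('side0'); 
for u,v in [(270,296),(256,332),(305,337),(350,358)]: print('side',onz(c,u,v,.042).round(3))
c=load('scene0')
for u,v in [(331,155),(344,177),(371,194),(340,203)]: print('scene',onz(c,u,v,.042).round(3))
print('jar',onz(c,392,220,.04))
c=load('wrist0')
for u,v in [(235,215),(370,250)]: print('jig',onz(c,u,v,.012).round(4))
E
```

```text
side [0.57  0.225 0.042]
side [0.584 0.335 0.042]
side [0.46  0.325 0.042]
side [0.344 0.36  0.042]
scene [0.348 0.358 0.042]
scene [0.472 0.32  0.042]
scene [0.588 0.338 0.042]
scene [0.572 0.228 0.042]
jar [0.71402733 0.31418427 0.04      ]
jig [ 0.4925 -0.0266  0.012 ]
jig [ 0.656  -0.0711  0.012 ]
```

Request:
servo_tool:
  motion:
    - [0, 0, -6, 0, 0]
    - [0, 0, -11, 0, 0]
    - [0, 0, -11, 0, 0]
    - [0, 0, -11, 0, 0]

```text
time_s: 0.65
ee_pos: [0.55, -0.1097, 0.4044]
eef_rot: [-3.141, -0.0, 1.571]
force: [-0.5, -0.1, 0.1]
grip_width: 0.0943
grip_force: 0.0
```

```bash
python3 - <<'E'
from h import *
c=grab('wrist','wj'); print(ctrl.get_obs()['ee_pos'])
cv2.imwrite('pics/wjc.png',cv2.resize(c['image'][40:340,130:530,::-1],None,fx=2,fy=2,interpolation=cv2.INTER_CUBIC))
E
```

```text
[ 0.55003375 -0.10918576  0.4045277 ]
```

View pics/wjc.png

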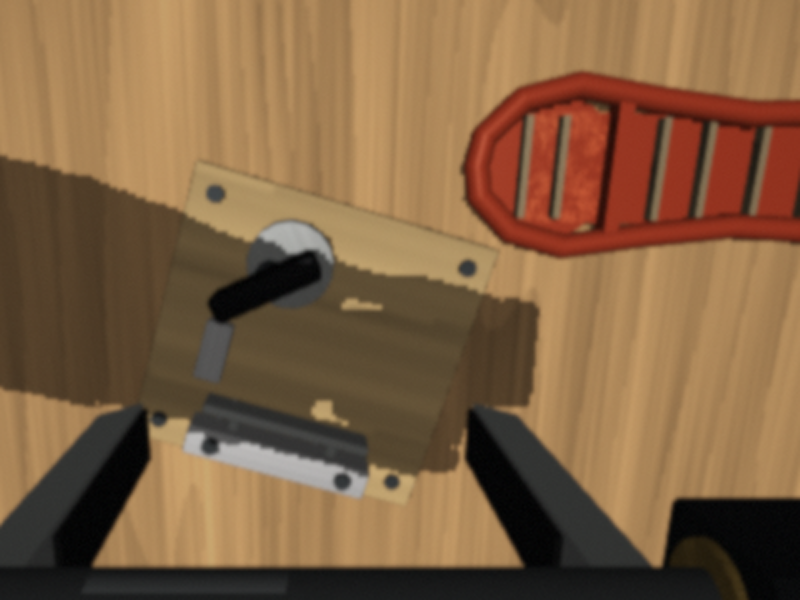

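```bash
cat > jig.py <<'E'
from h import *
c=load('wj'); W=lambda u,v,z: onz(c,130+u/2,40+v/2,z)
s=[W(*p,.012) for p in [(216,193),(468,268),(159,419),(392,482)]]
k=[W(*p,.012) for p in [(198,161),(499,249),(408,504)]]
E
python3 - <<'E'
from jig import *
print('screws',np.round(s,4)[:,:2].tolist(), [np.linalg.norm(s[i]-s[j]).round(4) for i,j in [(0,1),(2,3),(0,2),(1,3)]])
print('corners',np.round(k,4)[:,:2].tolist(),np.linalg.norm(k[0]-k[1]),np.linalg.norm(k[1]-k[2]))
d=[s[1]-s[0],s[3]-s[2],k[1]-k[0]]; print('yaw',[np.degrees(np.arctan2(a[1],a[0])).round(2) for a in d], [(np.degrees(np.arctan2(a[1],a[0]))-90).round(2) for a in (s[0]-s[2],s[1]-s[3],k[1]-k[2])])
print('centre',np.mean(s,0),(k[0]+k[2])/2)
E
```

```text
screws [[0.4996, -0.0452], [0.6432, -0.0875], [0.4597, -0.1799], [0.6038, -0.2223]] [np.float64(0.1496), np.float64(0.1502), np.float64(0.1405), np.float64(0.1405)]
corners [[0.4903, -0.028], [0.6602, -0.0766], [0.6144, -0.2377]] 0.17668964379301966 0.16742892023011768
yaw [np.float64(-16.4), np.float64(-16.41), np.float64(-15.96)] [np.float64(-16.51), np.float64(-16.29), np.float64(-15.87)]
centre [ 0.5515678  -0.13374388  0.012     ] [ 0.55237224 -0.13283979  0.012     ]
```

Request:
servo_tool:
  motion:
    - [0, 0, 6, 0, 0]
    - [0, 1, 12, 0, 0]
    - [0, 2, 18, 0, 0]
    - [0, 2, 24, 0, 0]
    - [0, 2, 30, 0, 0]
    - [0, 2, 30, 0, 0]
    - [0, 2, 30, 0, 0]
    - [0, 2, 30, 0, 0]

```text
time_s: 1.7
ee_pos: [0.57, 0.1892, 0.4048]
eef_rot: [3.142, 0.0, 1.57]
force: [-0.3, 0.6, -0.0]
grip_width: 0.094
grip_force: 0.0
```

```bash
python3 - <<'E'
from h import *
c=grab('wrist','wh'); print(ctrl.get_obs()['ee_pos'])
cv2.imwrite('pics/whc.png',cv2.resize(c['image'][40:340,130:530,::-1],None,fx=2,fy=2,interpolation=cv2.INTER_CUBIC))
E
```

```text
[0.57007537 0.18904173 0.40481622]
```

View pics/whc.png

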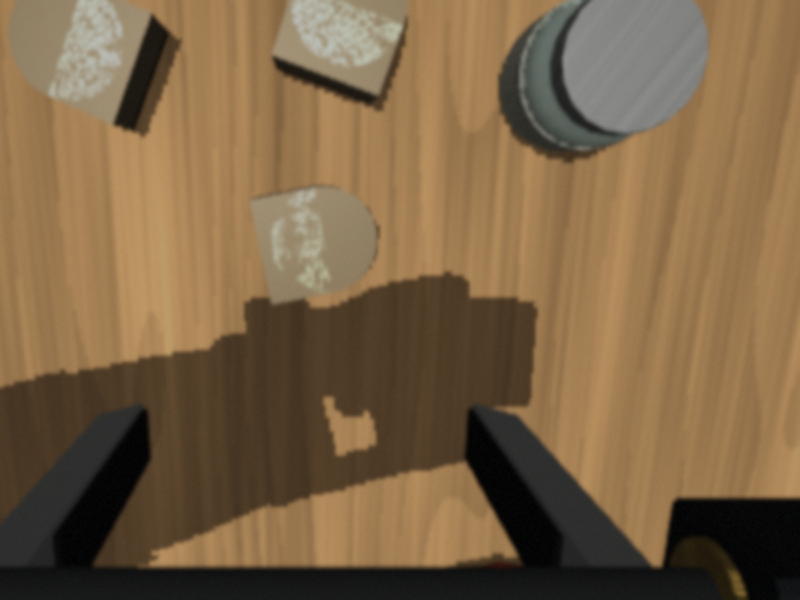

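```bash
python3 - <<'E'
from h import *
c=load('wh'); W=lambda u,v,z=.042: onz(c,130+u/2,40+v/2,z)
a,b,e=W(250,201),W(272,304),W(378,240)
f=(a+b)/2; n=(a-b)/np.linalg.norm(a-b); x=np.array([n[1],-n[0],0]); yaw=np.arctan2(x[1],x[0])
print('width',np.linalg.norm(a-b),'yaw flat',np.degrees(yaw),'len',(e-f)@x,'origin by flat',f+.031*x,'lat',(e-f)@n)
top=(W(318,186)); print('side +y edge',(top-f)@n)
J=load('wj'); V=lambda u,v,z: onz(J,130+u/2,40+v/2,z)
y=np.radians(-16.3); ex=np.array([np.cos(y),np.sin(y)]); ey=np.array([-ex[1],ex[0]]); o=np.array([.5519,-.1334])
def jf(p): d=p[:2]-o; return np.round([d@ex*1000,d@ey*1000],1)
for nme,p,z in [('padL',(212,395),.034),('padR',(368,437),.034),('fencebackL',(185,449),.036),('stopTR',(232,324),.022),('stopBR',(218,382),.022),('knobL',(212,310),.084),('knobR',(318,262),.084)]: print(nme,jf(V(*p,z)))
# automatic knob: dark mask
im=J['image'].astype(int); m=(im.max(2)<28).astype(np.uint8); m[:140]=0;m[205:]=0;m[:,:220]=0;m[:,310:]=0
n_,lab,st,ce=cv2.connectedComponentsWithStats(m); i=1+st[1:,4].argmax(); cn=cv2.findContours((lab==i).astype(np.uint8),0,2)[0][0]
print(st[i],cv2.minAreaRect(cn)); P=cv2.boxPoints(cv2.minAreaRect(cn)); print([jf(onz(J,*q,.084)).tolist() for q in P])
s_=o+ex*-.033+ey*.038; print('pivot',s_, 'heel target', o+ex*(-.014)+ey*(-.017))
E
```

```text
width 0.0550904950813293 yaw flat 10.98061243329425 len 0.0615388281688521 origin by flat [0.57703551 0.22907365 0.042     ] lat -0.00487185469218699
side +y edge 0.02816692455866516
padL [-46.9 -38.1]
padR [ 46.3 -37.8]
fencebackL [-53.8 -73.8]
stopTR [-47.    2.2]
stopBR [-46.1 -33.8]
knobL [-54.6  21.8]
knobR [-13.   57.5]
[235 166  55  35 887] ((261.323486328125, 181.6538543701172), (18.192890167236328, 57.6578254699707), 66.4477310180664)
[[-61.2, 30.0], [-19.7, 64.4], [-8.9, 51.4], [-50.8, 16.3]]
pivot [ 0.53089176 -0.0876654 ] heel target [ 0.53369139 -0.14578736]
```

Request:
servo_tool:
  motion:
    - [0, 0.7, 3.9, -4, 6]
    - [0, 0.7, 3.9, -9, 11]
    - [0, 0.7, 3.9, -14, 11]
    - [0, 0.7, 3.9, -17, 11]
    - [0, 0.7, 3.9, -19.2, 11]
    - [0, 0.7, 3.9, -19.2, 11]
    - [0, 0.7, 3.9, -19.2, 11]
    - [0.5, 0.7, 3.9, -19.2, 11]
    - [0.5, 0.7, 3.9, -19.2, 11]
    - [0.5, 0.7, 3.9, -19.2, 11]
    - [0.5, 0.7, 3.9, -19.2, 11]
    - [0.5, 0.7, 3.9, -19.2, 11]
  squeeze: 20

```text
time_s: 3.25
ee_pos: [0.577, 0.229, 0.2128]
eef_rot: [-3.142, -0.0, 1.763]
force: [-1.2, -0.1, 3.2]
grip_width: 0.0616
grip_force: 20.0
```

Request:
servo_tool:
  motion:
    - [0.5, 0, 0, 4, 0]
    - [0.5, 0, 0, 9, 0]
    - [0.5, 0, -3, 12, 0]
    - [0.5, -0.5, -8, 12, -8]
    - [0.5, -1, -14, 12, -16]
    - [0.5, -2, -20, 12, -24]
    - [0.5, -3, -26, 12, -27.3]
    - [0.5, -3.9, -32, 12, -27.3]
    - [0.5, -3.9, -37.2, 12, -27.3]
    - [0.5, -3.9, -37.2, 10, -27.3]
    - [0.5, -3.9, -37.2, 8, -27.3]
    - [0.5, -3.9, -37.2, 8, -27.3]
    - [0.5, -3.9, -37.2, 8, -27.3]

```text
time_s: 4.88
ee_pos: [0.5382, -0.1429, 0.2934]
eef_rot: [3.141, 0.0, 1.287]
force: [-0.1, 0.0, -2.2]
grip_width: 0.0618
grip_force: 20.0
```

```bash
python3 - <<'E'
from h import *
print({k:np.round(v,4) for k,v in ctrl.get_obs().items() if k in('ee_pos','eef_rot','force','moment','grip_width')})
w=grab('wrist','w2'); s=grab('scene','s2'); d=grab('side','d2')
a=cv2.resize(s['image'][190:290,170:290],None,fx=3.33,fy=3.33,interpolation=2)[:333,:399]; b=cv2.resize(d['image'][165:265,240:360],None,fx=3.33,fy=3.33,interpolation=2)[:333,:399]
cv2.imwrite('pics/m2.png',np.vstack([np.hstack([a,b]),cv2.resize(w['image'],(356,267),interpolation=3)[:, :356] if 0 else np.zeros((1,798,3),np.uint8)])[:,:,::-1])
E
```

```text
{'ee_pos': array([ 0.5382, -0.1429,  0.2934]), 'eef_rot': array([3.1408, 0.    , 1.2865]), 'force': array([-0.0624,  0.0229, -2.1746]), 'moment': array([ 0.0027,  0.0144, -0.004 ]), 'grip_width': np.float64(0.0618)}
```

View pics/w2.png

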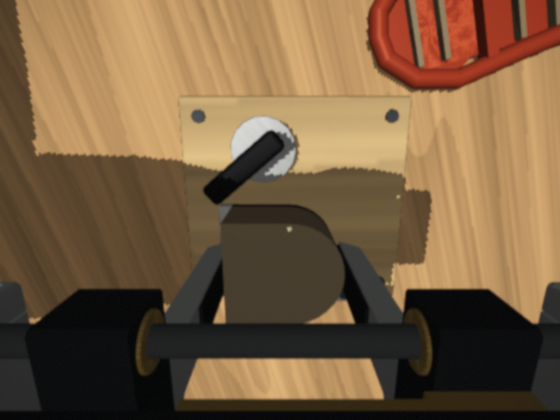

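View pics/m2.png

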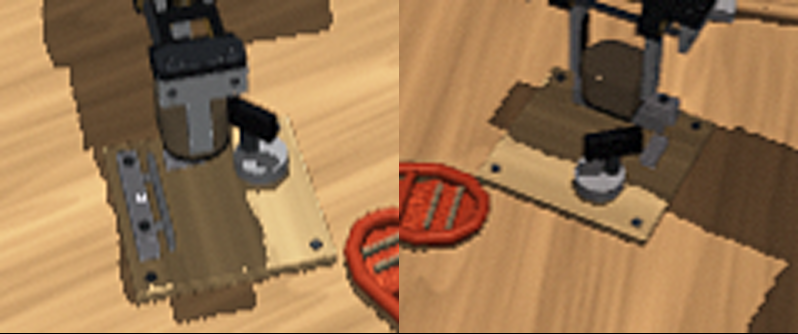

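```bash
python3 - <<'E'
from h import *
c=load('w2'); y=np.radians(-16.3); ex=np.array([np.cos(y),np.sin(y)]); ey=np.array([-ex[1],ex[0]]); o=np.array([.5519,-.1334])
def jf(p): d=p[:2]-o; return np.round([d@ex*1000,d@ey*1000],1)
for n,p,z in [('cTL -90,85',(180,97),.012),('cTR 90,85',(410,97),.012),('sTL -75,70',(198,116),.012),('sTR 75,70',(392,116),.012),('heel flat top',(222,260),.1224),('heel flat botcorner',(221,207),.0804),('heel topcorner',(222,224),.1224),('arc end',(345,270),.1224),('knob a',(212,194),.084),('knob b',(277,138),.084),('disc top',(263,116),.034),('disc L',(230,148),.034),('disc R',(298,148),.034)]: print(n,jf(onz(c,*p,z)))
E
```

```text
cTL -90,85 [-88.3  83.6]
cTR 90,85 [86.8 83.5]
sTL -75,70 [-75.6  69.7]
sTR 75,70 [74.2 69.6]
heel flat top [-40.5  -2.9]
heel flat botcorner [-47.9  14.1]
heel topcorner [-39.6  15.9]
arc end [21.2 -8.4]
knob a [-52.2  23. ]
knob b [-13.4  55.3]
disc top [-24.1  69. ]
disc L [-48.4  46.8]
disc R [ 0.9 46.7]
```

Request:
servo_tool:
  motion:
    - [0.5, 0, 0, -2, 0]
    - [0.5, 0, 0, -4, 0]
    - [0.5, 0, 0, -5.5, 0]
    - [0.5, 0, 0, -6.3, 0]
    - [0.5, 0, 0, -6.7, 0]
    - [0.5, 0, 0, -6.7, 0]
    - [0.5, -0.1, 0.03, -6.7, 0]
    - [0.5, -0.2, 0.06, -6.7, 0]
    - [0.5, -0.2, 0.06, -6.7, 0]
    - [0.5, -0.2, 0.06, -6.7, 0]

```text
time_s: 6.28
ee_pos: [0.536, -0.1424, 0.2257]
eef_rot: [3.141, -0.0, 1.286]
force: [-0.0, -0.6, -1.5]
grip_width: 0.0616
grip_force: 20.0
```

Request:
servo_tool:
  motion:
    - [0.5, -0.05, 0.015, -0.05, 0]
    - [0.5, -0.1, 0.03, -0.1, 0]
    - [0.5, -0.1, 0.03, -0.1, 0]
    - [0.5, -0.1, 0.03, -0.1, 0]

```text
time_s: 6.78
ee_pos: [0.5351, -0.1421, 0.2248]
eef_rot: [3.141, -0.0, 1.286]
force: [0.5, -0.3, 1.3]
grip_width: 0.0619
grip_force: 20.0
```

Request:
servo_tool:
  motion:
    - [0.5, -0.05, 0.015, 0, 0]
    - [0.5, -0.05, 0.015, 0, 0]
    - [0.5, -0.05, 0.015, 0, 0]

```text
time_s: 7.15
ee_pos: [0.5346, -0.142, 0.2248]
eef_rot: [3.141, 0.0, 1.286]
force: [1.8, -0.3, 2.2]
grip_width: 0.0617
grip_force: 20.0
```

Request:
servo_tool:
  motion:
    - [0.5, -0.05, 0.015, 0, 0]
    - [0.5, -0.05, 0.015, 0, 0]
    - [0.5, -0.05, 0.015, 0, 0]

```text
time_s: 7.52
ee_pos: [0.5341, -0.1418, 0.2248]
eef_rot: [3.141, -0.0, 1.286]
force: [2.4, -1.2, 3.9]
grip_width: 0.0614
grip_force: 20.0
```

Request:
servo_tool:
  motion:
    - [0.5, -0.05, 0.015, 0, 0]
    - [0.5, -0.05, 0.015, 0, 0]
    - [0.5, -0.05, 0.015, 0, 0]

```text
time_s: 7.9
ee_pos: [0.5336, -0.1417, 0.2248]
eef_rot: [3.141, -0.0, 1.286]
force: [3.5, -0.7, 5.6]
grip_width: 0.0616
grip_force: 20.0
```

Request:
servo_tool:
  motion:
    - [0.5, -0.05, 0.015, 0, 0]
    - [0.5, -0.05, 0.015, 0, 0]
    - [0.5, -0.05, 0.015, 0, 0]

```text
time_s: 8.28
ee_pos: [0.5331, -0.1415, 0.2248]
eef_rot: [3.141, 0.0, 1.286]
force: [3.3, -0.9, 5.0]
grip_width: 0.0613
grip_force: 20.0
```

Request:
servo_tool:
  motion:
    - [0.5, 0, 0, 0.03, 0]
    - [0.5, -0.05, 0.015, 0.03, 0]
    - [0.5, -0.05, 0.015, 0.03, 0]
    - [0.5, -0.05, 0.015, 0.03, 0]

```text
time_s: 8.78
ee_pos: [0.5328, -0.1415, 0.2249]
eef_rot: [3.14, -0.0, 1.286]
force: [7.5, -2.4, -1.2]
grip_width: 0.0618
grip_force: 20.0
```

Request:
servo_tool:
  motion:
    - [0.5, -0.05, 0.015, 0, 0]
    - [0.5, -0.05, 0.015, 0, 0]
    - [0.5, -0.05, 0.015, 0, 0]

```text
time_s: 9.15
ee_pos: [0.5325, -0.1414, 0.2249]
eef_rot: [3.139, 0.0, 1.286]
force: [12.7, -3.6, -3.5]
grip_width: 0.0616
grip_force: 20.0
```

Request:
servo_tool:
  motion:
    - [0.5, 0.03, -0.01, 0, 0]
    - [0.5, 0.05, -0.015, -0.02, 0]
    - [0.5, 0.05, -0.015, -0.02, 0]
    - [0.2, 0.05, -0.015, -0.02, 0]
    - [0, 0.05, -0.015, -0.02, 0]
    - [0, 0.05, -0.015, -0.02, 0]
    - [0, 0.05, -0.015, -0.02, 0]
    - [0, 0.05, -0.015, 2, 0]
    - [0, 0.05, -0.015, 5, 0]
    - [0, 0.05, -0.015, 9, 0]
    - [0, 0.05, -0.015, 9, 0]
    - [0, 0.05, -0.015, 9, 0]

```text
time_s: 10.65
ee_pos: [0.5323, -0.1413, 0.3142]
eef_rot: [-3.141, -0.0, 1.286]
force: [-0.6, 0.3, -0.5]
grip_width: 0.094
grip_force: 0.0
```

```bash
python3 - <<'E'
from h import *
print({k:np.round(v,4) for k,v in ctrl.get_obs().items() if k in('ee_pos','eef_rot','force','moment','grip_width')})
w=grab('wrist','w3')
cv2.imwrite('pics/w3c.png',cv2.resize(w['image'][80:380,130:530,::-1],None,fx=2,fy=2,interpolation=2))
E
```

```text
{'ee_pos': array([ 0.5323, -0.1413,  0.3142]), 'eef_rot': array([-3.1406, -0.    ,  1.2863]), 'force': array([-0.5606,  0.2519, -0.4952]), 'moment': array([0.0295, 0.0281, 0.0566]), 'grip_width': np.float64(0.094)}
```

View pics/w3c.png

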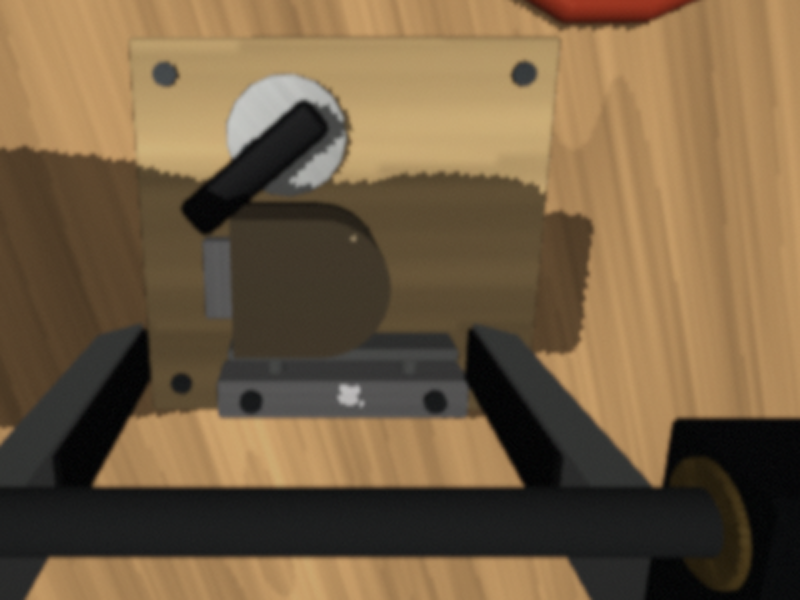

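Request:
servo_tool:
  motion:
    - [0.3, -0.1, 2, 0.5, 10]
    - [0.68, -0.15, 5.4, 0.5, 20]
    - [0.68, -0.15, 5.4, 0.5, 30]
    - [0.68, -0.15, 5.4, 0.5, 40]
    - [0.68, -0.15, 5.4, 0.5, 50]
    - [0.68, -0.15, 5.4, 0.5, 60]
    - [0.68, -0.15, 5.4, 0.5, 70]
    - [0.68, -0.15, 5.4, 0.5, 80]
    - [0.68, -0.15, 5.4, 0.5, 90]
    - [0.68, -0.15, 5.4, 0.5, 100]
    - [0.68, -0.15, 5.4, 0.5, 110]
    - [0.68, -0.15, 5.4, 0.5, 120]
    - [0.68, -0.15, 5.4, 0.5, 129.7]
    - [0.68, -0.15, 5.4, 0.5, 129.7]
    - [0.68, -0.15, 5.4, 0.5, 129.7]

```text
time_s: 12.58
ee_pos: [0.5309, -0.0873, 0.3193]
eef_rot: [3.141, -0.001, -2.737]
force: [0.0, 0.1, 0.2]
grip_width: 0.0304
grip_force: 0.0
```

```bash
python3 - <<'E'
from h import *
print({k:np.round(v,4) for k,v in ctrl.get_obs().items() if k in('ee_pos','eef_rot','force','moment','grip_width','qpos')})
w=grab('wrist','w4')
cv2.imwrite('pics/w4c.png',cv2.resize(w['image'][80:380,80:480,::-1],None,fx=2,fy=2,interpolation=2))
E
```

```text
{'qpos': array([-0.2311,  0.3599,  1.6506, -0.    ,  1.1322, -2.2065]), 'ee_pos': array([ 0.5309, -0.0873,  0.3193]), 'eef_rot': array([ 3.141e+00, -9.000e-04, -2.737e+00]), 'force': array([0.0412, 0.135 , 0.2094]), 'moment': array([ 0.067 , -0.0135, -0.0369]), 'grip_width': np.float64(0.0304)}
```

View pics/w4c.png

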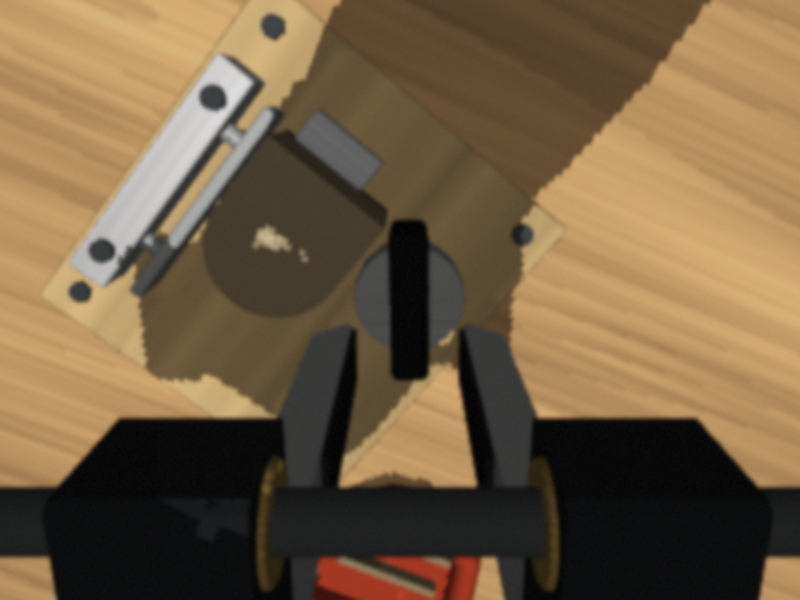

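```bash
python3 - <<'E'
from h import *
c=load('w4'); W=lambda u,v,z: onz(c,80+u/2,80+v/2,z)
y=np.radians(-16.3); ex=np.array([np.cos(y),np.sin(y)]); ey=np.array([-ex[1],ex[0]]); o=np.array([.5519,-.1334])
jf=lambda p:np.round([(p[:2]-o)@ex*1000,(p[:2]-o)@ey*1000],1)
a,b=W(408,228,.084),W(409,380,.084); print(a,b,np.linalg.norm(a-b),(a+b)/2, jf((a+b)/2))
a,b=W(354,295,.034),W(464,295,.034); print(a,b,np.linalg.norm(a-b))
print([jf(W(*p,.012)) for p in [(273,27),(522,236),(80,292)]])
c=load('w3');W=lambda u,v,z: onz(c,130+u/2,80+v/2,z)
a,b=W(200,222,.084),W(318,112,.084);print((a+b)/2,jf((a+b)/2)); print([jf(W(*p,.012)) for p in [(165,74),(523,74),(181,384)]], jf(W(232,280,.054)),jf(W(390,285,.054)))
E
```

```text
[ 0.50287997 -0.09934541  0.084     ] [ 0.55393878 -0.07713187  0.084     ] 0.05568162396002619 [ 0.52840937 -0.08823864  0.084     ] [-35.2  36.8]
[ 0.54802242 -0.1050671   0.034     ] [ 0.5295453 -0.061764   0.034    ] 0.04708038199487947
[array([-75.7, -69.6]), array([-75.4,  70.5]), array([ 74.2, -69.9])]
[ 0.53188107 -0.08766932  0.084     ] [-32.   38.3]
[array([-75.4,  69.6]), array([73.9, 69.4]), array([-75.9, -70.9])] [-45.1  -7.8] [15.8 -9.8]
```

Request:
servo_tool:
  motion:
    - [0.68, -0.08, -0.05, -2, 0]
    - [0.68, -0.08, -0.05, -4, 0]
    - [0.68, -0.08, -0.05, -5.5, 0]
    - [0.68, -0.08, -0.05, -6.1, 0]
    - [0.68, -0.08, -0.05, -6.1, 0]
    - [0.68, -0.08, -0.05, -6.1, 0]
    - [1, -0.08, -0.05, -6.1, 0]
    - [1, -0.08, -0.05, -6.1, 0]
    - [1, -0.08, -0.05, -6.1, 0]
    - [1, -0.08, -0.05, -6.1, 0]
    - [1, -0.08, -0.05, -6.1, 0]
  squeeze: 60

```text
time_s: 14.0
ee_pos: [0.5301, -0.0873, 0.2593]
eef_rot: [3.14, -0.0, -2.733]
force: [-4.5, 5.9, 4.4]
grip_width: 0.0135
grip_force: 60.0
```

```bash
cat > o.py <<'E'
from h import *
o=ctrl.get_obs(); print({k:np.round(o[k],3).tolist() for k in('time_s','ee_pos','force','moment','grip_width','grip_force')}, 'yaw deg',np.degrees(o['eef_rot'][2]).round(2))
E
python3 o.py
```

```text
{'time_s': 14.0, 'ee_pos': [0.53, -0.087, 0.259], 'force': [-4.498, 5.906, 4.449], 'moment': [1.287, 0.537, 0.205], 'grip_width': 0.014, 'grip_force': 59.991} yaw deg -156.58
```

Request:
servo_tool:
  motion:
    - [1, 0, 0.03, 0, -4]
    - [1, 0, 0.03, 0, -8]
    - [1, 0, 0.03, 0, -12]
    - [1, 0, 0.03, 0, -16]
    - [1, 0, 0.03, 0, -20]
    - [1, 0, 0.03, 0, -20]

```text
time_s: 14.75
ee_pos: [0.5301, -0.0873, 0.2593]
eef_rot: [3.141, -0.0, -3.082]
force: [-2.7, 3.3, 5.5]
grip_width: 0.0134
grip_force: 60.0
```

```bash
python3 o.py
```

```text
{'time_s': 14.75, 'ee_pos': [0.53, -0.087, 0.259], 'force': [-2.717, 3.29, 5.492], 'moment': [0.743, 0.624, 0.046], 'grip_width': 0.013, 'grip_force': 59.987} yaw deg -176.56
```

Request:
servo_tool:
  motion:
    - [1, 0, 0, 0, -3]
    - [1, 0, 0, 0, -6]
    - [1, 0, 0, 0, -9]

```text
time_s: 15.12
ee_pos: [0.5301, -0.0874, 0.2592]
eef_rot: [3.141, -0.0, 3.044]
force: [-2.9, 3.3, 5.7]
grip_width: 0.0134
grip_force: 60.0
```

```bash
python3 o.py
```

```text
{'time_s': 15.125, 'ee_pos': [0.53, -0.087, 0.259], 'force': [-2.861, 3.281, 5.671], 'moment': [0.592, 0.659, 0.299], 'grip_width': 0.013, 'grip_force': 60.006} yaw deg 174.43
```

Request:
servo_tool:
  motion:
    - [1, 0, 0, 0, -3]
    - [1, 0, 0, 0, -6]

```text
time_s: 15.38
ee_pos: [0.5301, -0.0875, 0.2593]
eef_rot: [-3.142, -0.0, 2.94]
force: [-4.2, 2.3, 5.0]
grip_width: 0.0135
grip_force: 60.0
```

```bash
python3 o.py
```

```text
{'time_s': 15.375, 'ee_pos': [0.53, -0.087, 0.259], 'force': [-4.196, 2.303, 5.038], 'moment': [0.455, 0.597, 0.374], 'grip_width': 0.013, 'grip_force': 60.012} yaw deg 168.43
```

Request:
servo_tool:
  motion:
    - [1, 0, 0, 0, -2]
    - [1, 0, 0, 0, -4]

```text
time_s: 15.62
ee_pos: [0.5301, -0.0875, 0.2593]
eef_rot: [-3.141, -0.0, 2.87]
force: [-4.1, 1.6, 5.4]
grip_width: 0.0137
grip_force: 60.0
```

```bash
python3 o.py
```

```text
{'time_s': 15.625, 'ee_pos': [0.53, -0.087, 0.259], 'force': [-4.053, 1.56, 5.41], 'moment': [0.437, 0.615, 0.363], 'grip_width': 0.014, 'grip_force': 60.011} yaw deg 164.47
```

Request:
servo_tool:
  motion:
    - [1, 0, 0, 0, -1.5]
    - [1, 0, 0, 0, -3]

```text
time_s: 15.88
ee_pos: [0.5301, -0.0875, 0.2593]
eef_rot: [-3.141, -0.0, 2.818]
force: [-3.9, 1.0, 5.9]
grip_width: 0.0135
grip_force: 60.0
```

```bash
python3 o.py
```

```text
{'time_s': 15.875, 'ee_pos': [0.53, -0.088, 0.259], 'force': [-3.878, 1.016, 5.873], 'moment': [0.312, 0.639, 0.317], 'grip_width': 0.014, 'grip_force': 60.011} yaw deg 161.48
```

Request:
servo_tool:
  motion:
    - [1, 0, 0, 0, -1.5]
    - [1, 0, 0, 0, -3]

```text
time_s: 16.12
ee_pos: [0.5301, -0.0875, 0.2593]
eef_rot: [-3.141, -0.0, 2.766]
force: [-4.0, 0.9, 5.1]
grip_width: 0.0135
grip_force: 60.0
```

```bash
python3 o.py
```

```text
{'time_s': 16.125, 'ee_pos': [0.53, -0.088, 0.259], 'force': [-3.98, 0.901, 5.057], 'moment': [0.327, 0.728, 0.358], 'grip_width': 0.014, 'grip_force': 60.012} yaw deg 158.48
```

Request:
servo_tool:
  motion:
    - [1, 0, 0, 0, -1.5]
    - [1, 0, 0, 0, -3]

```text
time_s: 16.38
ee_pos: [0.5301, -0.0876, 0.2593]
eef_rot: [-3.141, -0.0, 2.714]
force: [-4.4, 0.6, 4.6]
grip_width: 0.0136
grip_force: 60.0
```

```bash
python3 o.py
```

```text
{'time_s': 16.375, 'ee_pos': [0.53, -0.088, 0.259], 'force': [-4.365, 0.562, 4.636], 'moment': [0.243, 0.733, 0.306], 'grip_width': 0.014, 'grip_force': 60.012} yaw deg 155.48
```

Request:
servo_tool:
  motion:
    - [1, 0, 0, 0, -1.5]
    - [1, 0, 0, 0, -3]

```text
time_s: 16.62
ee_pos: [0.5301, -0.0876, 0.2593]
eef_rot: [-3.141, -0.0, 2.661]
force: [-4.0, 0.5, 4.3]
grip_width: 0.0133
grip_force: 60.0
```

```bash
python3 o.py
```

```text
{'time_s': 16.625, 'ee_pos': [0.53, -0.088, 0.259], 'force': [-4.038, 0.527, 4.264], 'moment': [0.226, 0.665, 0.389], 'grip_width': 0.013, 'grip_force': 60.022} yaw deg 152.48
```

Request:
servo_tool:
  motion:
    - [1, 0, 0, 0, -1.5]
    - [1, 0, 0, 0, -3]

```text
time_s: 16.88
ee_pos: [0.5301, -0.0876, 0.2592]
eef_rot: [-3.141, -0.0, 2.609]
force: [-3.8, 0.8, 4.7]
grip_width: 0.0137
grip_force: 60.1
```

```bash
python3 o.py
```

```text
{'time_s': 16.875, 'ee_pos': [0.53, -0.088, 0.259], 'force': [-3.753, 0.777, 4.682], 'moment': [0.18, 0.694, 0.492], 'grip_width': 0.014, 'grip_force': 60.074} yaw deg 149.49
```

Request:
servo_tool:
  motion:
    - [1, 0, 0, 0, -1]
    - [1, 0, 0, 0, -2]

```text
time_s: 17.12
ee_pos: [0.5301, -0.0876, 0.2592]
eef_rot: [-3.141, -0.0, 2.575]
force: [-4.8, -0.1, 5.5]
grip_width: 0.0136
grip_force: 60.1
```

```bash
python3 o.py
```

```text
{'time_s': 17.125, 'ee_pos': [0.53, -0.088, 0.259], 'force': [-4.843, -0.074, 5.49], 'moment': [0.171, 0.717, 0.617], 'grip_width': 0.014, 'grip_force': 60.137} yaw deg 147.51
```

Request:
servo_tool:
  motion:
    - [1, 0, 0, 0, -1]
    - [1, 0, 0, 0, -1.5]

```text
time_s: 17.38
ee_pos: [0.5301, -0.0876, 0.2593]
eef_rot: [-3.141, -0.0, 2.549]
force: [-3.8, -0.3, 6.6]
grip_width: 0.0138
grip_force: 60.2
```

```bash
python3 o.py
```

```text
{'time_s': 17.375, 'ee_pos': [0.53, -0.088, 0.259], 'force': [-3.797, -0.329, 6.632], 'moment': [0.17, 0.715, 0.619], 'grip_width': 0.014, 'grip_force': 60.205} yaw deg 146.03
```

Request:
servo_tool:
  motion:
    - [1, 0, 0, 0, -1]
    - [1, 0, 0, 0, -1.5]

```text
time_s: 17.62
ee_pos: [0.5301, -0.0876, 0.2593]
eef_rot: [-3.141, 0.0, 2.523]
force: [-4.8, -0.3, 4.9]
grip_width: 0.0138
grip_force: 60.3
```

```bash
python3 o.py
```

```text
{'time_s': 17.625, 'ee_pos': [0.53, -0.088, 0.259], 'force': [-4.756, -0.257, 4.872], 'moment': [0.168, 0.795, 0.699], 'grip_width': 0.014, 'grip_force': 60.331} yaw deg 144.54
```

Request:
servo_tool:
  motion:
    - [1, 0, 0, 0, -0.5]
    - [1, 0, 0, 0, -1]

```text
time_s: 17.88
ee_pos: [0.5301, -0.0876, 0.2593]
eef_rot: [-3.141, 0.0, 2.505]
force: [-4.2, -0.1, 5.9]
grip_width: 0.0139
grip_force: 60.3
```

```bash
python3 o.py
```

```text
{'time_s': 17.875, 'ee_pos': [0.53, -0.088, 0.259], 'force': [-4.208, -0.089, 5.875], 'moment': [0.102, 0.751, 0.765], 'grip_width': 0.014, 'grip_force': 60.333} yaw deg 143.55
```

Request:
servo_tool:
  motion:
    - [1, 0, 0, 0, 0]
    - [1, 0, 0, 0, 0]
    - [1, 0, 0, 0, 0]
    - [0.75, 0, 0, 0, 0]
    - [0.75, 0, 0, 0, 0]
    - [0.75, 0, 0, 0, 0]
    - [0.75, 0, 0, 2, 0]
    - [0.75, 0, 0, 5, 0]
    - [0.75, 0, 0, 9, 0]
    - [0.75, 0, 0, 9, 0]
    - [0.75, 0, 0, 9, 0]

```text
time_s: 19.25
ee_pos: [0.53, -0.0875, 0.3481]
eef_rot: [-3.141, -0.001, 2.503]
force: [0.3, -0.2, -0.9]
grip_width: 0.0233
grip_force: 0.0
```

```bash
python3 o.py; python3 - <<'E'
from h import *
w=grab('wrist','w5')
cv2.imwrite('pics/w5c.png',cv2.resize(w['image'][80:380,80:480,::-1],None,fx=2,fy=2,interpolation=2))
E
```

```text
{'time_s': 19.25, 'ee_pos': [0.53, -0.088, 0.348], 'force': [0.341, -0.156, -0.949], 'moment': [0.044, -0.072, -0.006], 'grip_width': 0.023, 'grip_force': 0.0} yaw deg 143.41
```

View pics/w5c.png

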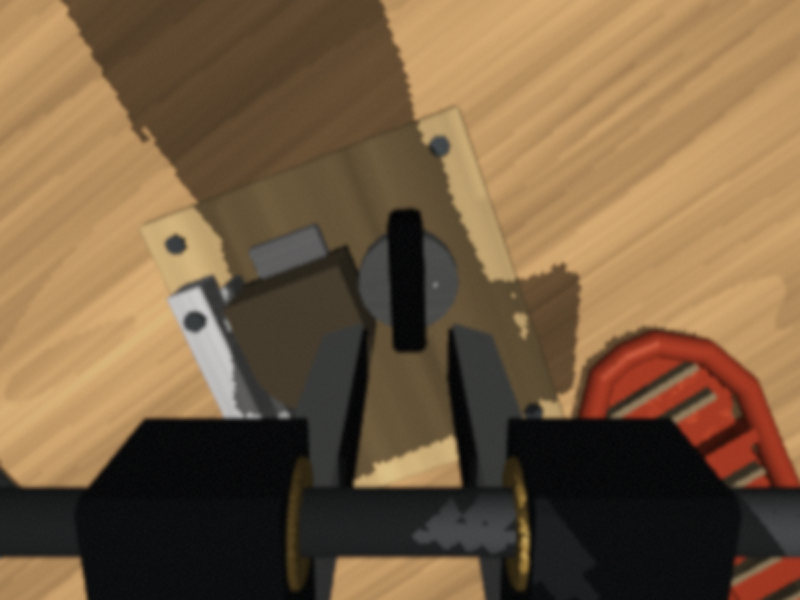

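```bash
python3 - <<'E'
from h import *
for n,yaw in (('w4',-156.8),('w5',143.41)):
    c=load(n); im=c['image'].astype(int); m=(im.max(2)<22).astype(np.uint8); q=np.zeros_like(m); q[180:244,268:300]=m[180:244,268:300]
    k,lab,st,ce=cv2.connectedComponentsWithStats(q); i=1+st[1:,4].argmax(); L=lab==i
    for f,nm in ((lambda r:r.min(),'L'),(lambda r:r.max(),'R')):
        v=[r for r in range(195,228) if L[r].any()]; u=[f(np.where(L[r])[0]) for r in v]
        P=[onz(c,a,b,.084)[:2] for a,b in zip(u,v)]; d=cv2.fitLine(np.array(P,np.float32),2,0,.01,.01).ravel()
        print(n,nm,(np.degrees(np.arctan2(d[1],d[0]))%180).round(2),'tool along', (yaw+180)%180)
E
```

```text
w4 L 23.8 tool along 23.19999999999999
w4 R 24.49 tool along 23.19999999999999
w5 L 145.76 tool along 143.40999999999997
w5 R 144.97 tool along 143.40999999999997
```

Request:
servo_tool:
  motion:
    - [0.5, 0, 0, 1, -10]
    - [0.2, 0.1, -1, 1, -20]
    - [0, 0.25, -2, 1, -30]
    - [0, 0.25, -4, 1, -40]
    - [0, 0.25, -6, 1, -50]
    - [0, 0.25, -6, 1, -60]
    - [0, 0.25, -6, 1, -69.7]
    - [0, 0.25, -6, 1, -69.7]
    - [0, 0.25, -6, 1, -69.7]

```text
time_s: 20.42
ee_pos: [0.5327, -0.1475, 0.3583]
eef_rot: [-3.141, -0.0, 1.29]
force: [0.6, 0.0, 0.7]
grip_width: 0.094
grip_force: 0.0
```

```bash
python3 o.py; python3 - <<'E'
from h import *
w=grab('wrist','w6')
cv2.imwrite('pics/w6c.png',cv2.resize(w['image'][80:305,160:460,::-1],(800,600),interpolation=2))
E
```

```text
{'time_s': 20.425, 'ee_pos': [0.533, -0.148, 0.358], 'force': [0.551, 0.003, 0.736], 'moment': [-0.023, 0.03, -0.046], 'grip_width': 0.094, 'grip_force': 0.0} yaw deg 73.93
```

View pics/w6c.png

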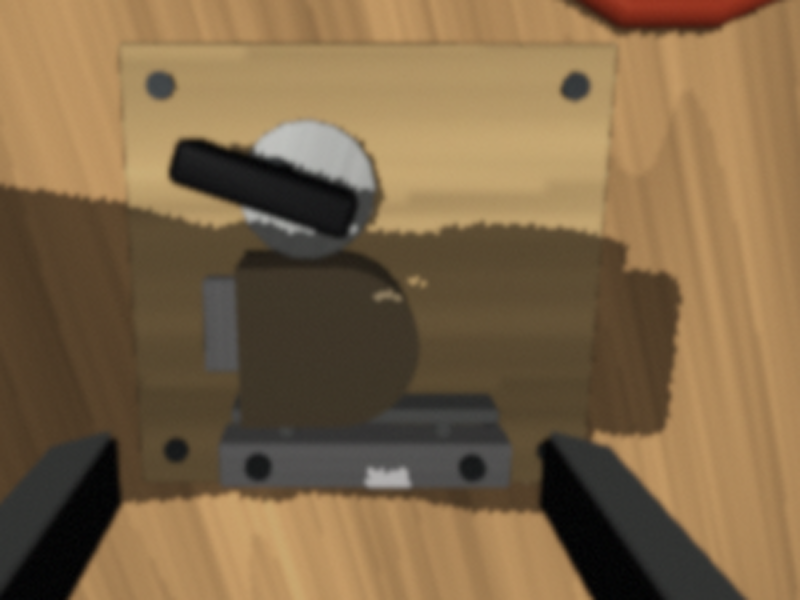

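The final picture shows the heel (flat edge at u≈238) against the stop and square to the jig. The cam disc bears on it at about (310, 255), and the knob points about 17° right of the jig's +x. The robot is clear, so I'm handing in.

```bash
python3 -c "
from station import ctrl
print(ctrl.hand_in())"
```

```text
the job is handed in; nothing more can be done
None
```

I handed the job in after about 20 s of robot time: the heel is home against the stop, square on the pad and clamped by the cam at an estimated 14–16 N (judged from knob torque and angle, not measured directly), with the robot clear and the sole, jar and brush untouched; the hand-in returned no verdict.

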